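Pack the clamping jig and hold the bolt head for the nut-runner

TASK

Slide the notched aluminium packing plate from its wooden stand down into the slot of the blue clamping jig, notch down over the bolt, until it sits fully home, and let go of it. Then reach down into the gap behind the slot, grip the brass-coloured hexagon bolt head that is slowly turning along with the nut-runner, and hold it still; finish while still holding it so that the nut can be run tight. Leave the mug, screwdriver, cardboard tube and hardwood block where they are.

Things in the scene. Friction and masses are not known exactly. Their poses are not given: they have to be found in the camera images.
- jig: Blue clamping jig fixed to the bench, on either side of it. Origin on the bench under the middle of its slot; z up, x along the bolt from nut-runner to bolt head, y along the slot. Grey base 215 x 110 mm (x -140 to +75 mm), 12 mm thick; its top is the slot's floor. A yellow nut-runner, up to 70 mm high, stands at x -131 to -69 mm, its steel socket (28 mm diameter) reaching to x -28 mm.
- slot_mouth (a point): Middle of the slot's mouth, 74 mm above the bench, at jig x=0, y=0; axes as the jig's. The slot is 10 mm wide in x, 85 mm long in y and goes down to 12 mm above the bench. Flared lips lead into it (mouth about 18 mm wide). Its cheeks are 10 mm thick (jig x +-15 mm) and 97 mm long in y. The bolt's shank (14 mm diameter) crosses the slot at y=0, centre 60 mm above the bench.
- gap_mouth (a point): Middle of the open top of the gap behind the slot, at jig x=37, y=0, 76 mm above the bench; axes as the jig's. The gap is 44 mm wide in x, from the slot's cheek (jig x=15 mm) to the rear bracket plate (jig x=59 to 67 mm, 110 mm wide in y, 76 mm high), and open at both y ends. The bolt head lies 16 mm below this point.
- bolt_head (a point): Centre of the brass-coloured hexagon bolt head in the gap, at jig x=37, y=0, 60 mm above the bench: 24 mm across flats, 27.7 mm across corners, 16 mm long along its axis, which is the jig's x; 14 mm free on either side of it in x. This point's y and z turn with the bolt. A spacer sleeve of 19 mm diameter joins the head to the slot's cheek.
- bolt (a joint): Turning angle of the bolt in rad about the jig's x; two flats are upright, facing the jig's +-y, at 0 and multiples of pi/3. Left alone it is dragged round by the nut at about 0.3 rad/s with about 0.15 N m and never stops by itself. Fingers closing on it along the jig's y turn its flats to themselves; any angle can be gripped.
- plate_center (a point): Middle of the loose aluminium packing plate (about 0.25 kg): 8 mm thick (its x), 80 mm wide (y), 88 mm tall (z, up), 44 mm from its upper and lower edges. A notch 26 mm wide runs 62 mm up from the middle of its lower edge, the top 26 mm are solid. At the start it stands in the stand. Home in the slot this point is 56 mm above the bench and 26 mm of plate stand out. Either way round will do.
- stand: Wooden stand fixed to the bench, 70 x 110 mm, 42 mm high, with a slot 10 mm wide along its y, floor 10 mm above the bench, in which the plate stands. Origin at the centre of its underside; the plate's top edge is 98 mm above the bench there.
- mug: White mug, 78 mm across, 92 mm high, handle at its +y; bystander. Origin at the centre of its underside.
- screwdriver: Red-handled screwdriver, 180 mm long, lying along its x; bystander. Origin at its middle, on the bench.
- tube: Upright cardboard tube, 48 mm diameter, 100 mm high; bystander. Origin at the centre of its underside.
- hardwood: Dark hardwood block 70 x 50 x 45 mm; bystander. Origin at the centre of its underside.
Things that resemble listed ones, but are neither listed nor needed, are in the scene too. Of the things like the jig, leave any that is orange or purple; of the rest the larger one is meant.

How it is judged:
By the outcome, as a careful person would: the job done as asked, in the order asked, and still so for the second after the job is handed in, while the arm keeps its last pose, push and grip.
It also fails if it takes over 59 s, if anything falls off the work surface, if the arm or the gripper's body presses on something with over 40 N, if the wrist force passes 120 N, or if a joint passes its speed limit or range.

ROBOT

A 7-joint arm with a two-finger parallel gripper is mounted at the origin on the work surface. World frame = base frame: x ahead of the robot, y to its left, z up, the work surface at z = 0. Lengths are in mm, angles in rad, forces in N, time in s.
With the tool pointing down it reaches from about 350 to 900 mm from the base axis. Payload 19.9 kg.
Tool frame: the origin (TCP) lies midway between the tips of the shut fingers; the grasp point (between the pads) lies 19 mm behind it; x points along the fingers, z is the direction in which the jaws open and shut, and the axes are right-handed (so a half turn about x gives the same grasp; the last joint's range is limited). The gripper opens to 94 mm and grips with 3 to 60 N. Pads are 16 mm wide; open, the fingers measure 119 mm over their backs; the gripper's body (75 mm by 177 mm) begins 78 mm behind the grasp point.
Start: joints at [-1.214, 0.417, -0.01, 1.614, 0.005, 1.111, -0.053], TCP at [242.108, 576.176, 168.425] pointing down, gripper open.
Joint ranges: [-2.81, 2.81], [-0.39, 2.02], [-1.27, 1.25], [0.06, 2.57], [-1.19, 4.33], [0.19, 2], [-2.82, 2.82]. Speed limits (rad/s): [1.89, 1.89, 2.39, 2.39, 3.01, 3.01, 3.01].

INTERFACE

Orientations are given as [roll, pitch, yaw] about the fixed x, y, z axes, in that order (R = Rz(yaw) Ry(pitch) Rx(roll)).
In Python, from workcell import r, grab_frame, search_frame, pinpoint gives the robot as it stands. The module is installed in compiled form; this text tells all that it offers.
- The arm moves only by the tool apply_moves, never from a script. Its argument "commands" is a list of rows, each a list of 3 entries, a list of its own where there are three numbers: the shift along the tool's x, y, z in mm, then the turn about the tool's x in degrees, then the opening, from 0 (shut) to 1 (fully open). A call has exactly 5 rows; each row is the pose to reach, as a shift and turn from the pose measured when the call began, along the tool's axes at that moment; what a row does not reach only later rows make up. A row lasts 1/12 s, in which the tool goes at most 41.7 mm and 7.16 degrees, less where a joint would pass 70% of its speed; a pose out of reach is approached as far as the arm can. A call with a gripper value outside its range is refused whole. The fingers move at their own pace and stop on an object; "squeeze" is the grip in N (left out, the last holds). Time passes only in rows, so rows that repeat a pose let the fingers close, or fill a call up. It gives the time, the measured TCP pose, the force and the opening at its end, in the units of the state.
- r.observe(): the state, without advancing time (a new reading comes with each control period).
- grab_frame(name): name is "side" or "top" or "wrist"; returns a dict with "image" (384x512x3 uint8, red, green, blue), "fx", "fy", "cx", "cy" (pixels), "k1" (the pictures are not rectified: a ray, as slopes to the right and down, at radius r is drawn at 1 + k1 r^2 times it, then the intrinsics apply), "pose" (4x4, takes a point from camera to world coordinates). Camera axes: x right, y up, looking along -z (the intrinsics and any distortion apply to the point x, -y, -z); pixel columns grow to the right and rows downward; lengths in mm; the calibration is good to about 2 mm. A picture is of the moment at which its call begins. There is no depth.
- r.sign_off(): hands the job in, once; it reports no verdict.
Trained networks look in the newest picture that a camera, given by its name, has taken for a name from the list of things; names that differ only in an ending like _2 or _b are one class to them, and where a whole thing is asked for, a point or a joint stands for the part that bears it (a point fixed in the world has none). Each returns a list of dicts, best first, with "confidence" (0 to 1); they miss things now and then, are a little off and sometimes report something else, mostly with a low value. They report only what shows in the picture. A call takes as long as a camera call. They do not tell look-alikes from the thing itself.
- search_frame(camera, label): "point" ([x, y, z] in mm, in world coordinates, good to about 4 mm: the middle of the surface that is visible of it).
- pinpoint(camera, label): "point" ([x, y, z] in mm, in world coordinates, good to about 4 mm: a listed point, or the origin of a listed thing).
The state is a dict: "t": time; "qpos": joint angles; "joint_velocities": joint speeds; "joint_torque": joint torques, N m; "tool_pos": TCP position; "tcp_rot": TCP orientation; "wrist_force": force on the tool from outside, world axes, zero at the start; "torque": the same for the moment, N m; "opening": finger opening in mm.
Only numpy, scipy, OpenCV 4.12 (cv2) and the standard library are available. Lean on these libraries where they do the work, as an engineer would, in place of code of your own. Each camera call takes 0.05 s, during which the arm holds its last target. There are 200 camera calls.

## Working session

There is one attempt and no reset: what is moved stays moved. The work goes in short steps, Python scripts to look and compute and a tool call to move; the robot and the scene stay as the last step left them, time stands still between calls to the robot, and variables do not carry over. Pictures are saved under pics/ and viewed, about 8 in all and at most 12, crops included, and the job is handed in when it is done.

Besides the shell and the picture viewer there is one more tool, called after "Call:" by a JSON object that holds its "method" and its "body", one argument or row to a line. apply_moves: Moves the arm, as the interface text tells. Its arguments: {"type":"object","properties":{"commands":{"type":"array","items":{"type":"array"}},"squeeze":{"type":"number"}},"required":["commands"]}

```bash
mkdir -p pics; python3 - <<'E'
from workcell import r, grab_frame, search_frame, pinpoint
import cv2, numpy as np
s=r.observe(); print({k:np.round(v,3).tolist() for k,v in s.items()})
ims=[]
for c in("side","top"):
    f=grab_frame(c); ims.append(f["image"]); print(c,f["fx"],f["cx"],f["cy"],f["k1"],np.round(f["pose"],3).tolist())
    for l in("jig","plate_center","stand","bolt_head","slot_mouth","gap_mouth"):
        print(c,l,[(np.round(d["point"]).tolist(),round(d["confidence"],2)) for d in pinpoint(c,l)])
cv2.imwrite("pics/a.png",cv2.cvtColor(ims[0],cv2.COLOR_RGB2BGR))
cv2.imwrite("pics/b.png",cv2.cvtColor(ims[1],cv2.COLOR_RGB2BGR))
print(r.observe()["t"])
E
```

```text
{'t': 0.0, 'qpos': [-1.215, 0.418, -0.01, 1.614, 0.005, 1.111, -0.053], 'joint_velocities': [0.0, -0.001, 0.001, -0.001, -0.0, 0.001, -0.001], 'joint_torque': [-0.001, -85.126, 0.638, -42.598, -0.049, 0.019, 0.0], 'tool_pos': [241.933, 575.791, 167.803], 'tcp_rot': [-3.099, 1.569, -1.926], 'wrist_force': [0.377, -0.027, 0.382], 'torque': [-0.021, -0.028, -0.038], 'opening': 93.896}
side 453.1714851799256 243.74242045123856 190.34734612000727 -0.10519105373179073 [[0.816, 0.364, -0.45, -17.776], [-0.578, 0.492, -0.651, -759.685], [-0.015, 0.791, 0.612, 852.807], [0.0, 0.0, 0.0, 1.0]]
side jig [([620.0, 414.0, -0.0], 0.92), ([358.0, 444.0, 1.0], 0.77), ([512.0, 230.0, 1.0], 0.71), ([808.0, 309.0, -3.0], 0.63)]
side plate_center [([543.0, -219.0, 54.0], 0.62)]
side stand [([546.0, -224.0, -1.0], 0.84)]
side bolt_head [([550.0, 216.0, 61.0], 0.65), ([831.0, 304.0, 44.0], 0.61), ([395.0, 445.0, 59.0], 0.48)]
side slot_mouth [([359.0, 444.0, 78.0], 0.78), ([808.0, 309.0, 58.0], 0.76), ([512.0, 224.0, 76.0], 0.75), ([619.0, 419.0, 48.0], 0.61)]
side gap_mouth [([642.0, 403.0, 54.0], 0.95), 
[... 249 characters left out ...]
.085, 0.996, 1171.58], [0.0, 0.0, 0.0, 1.0]]
top jig [([511.0, 227.0, 2.0], 0.84), ([358.0, 448.0, 7.0], 0.72), ([621.0, 416.0, 0.0], 0.71), ([807.0, 308.0, -2.0], 0.57)]
top plate_center [([547.0, -220.0, 57.0], 0.59), ([736.0, 150.0, -2.0], 0.52)]
top stand [([542.0, -221.0, -0.0], 0.55)]
top bolt_head [([544.0, 218.0, 61.0], 0.57), ([834.0, 305.0, 46.0], 0.56), ([398.0, 446.0, 59.0], 0.53), ([641.0, 406.0, 44.0], 0.38)]
top slot_mouth [([806.0, 311.0, 57.0], 0.87), ([618.0, 417.0, 53.0], 0.81), ([512.0, 221.0, 73.0], 0.8), ([356.0, 446.0, 76.0], 0.69)]
top gap_mouth [([832.0, 309.0, 58.0], 0.88), ([551.0, 218.0, 76.0], 0.85), ([399.0, 445.0, 71.0], 0.74), ([640.0, 404.0, 57.0], 0.72)]
0.7
```

View pics/a.png

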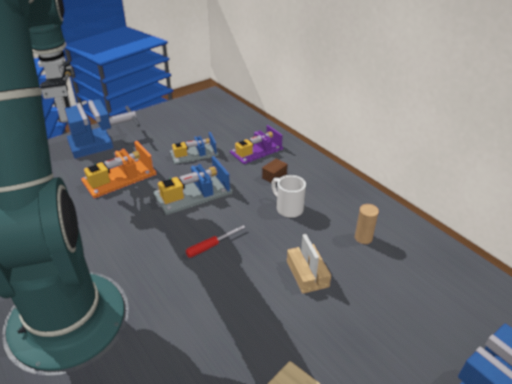

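View pics/b.png

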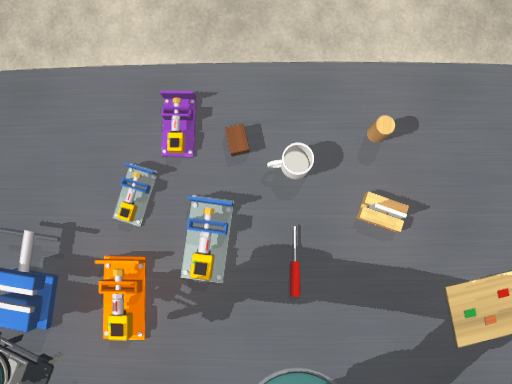

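Top picture: four jig-like things: orange (124,298), purple (178,125), small blue (134,195), large blue (207,240). By the description, the large blue one at (207,240), world about (512,225), is meant. The plate stands in the stand at (385,210). The blue trolley at (25,300) and the wooden board at (485,310) are not needed. I'll write a helper and move over the jig for a close look.

```bash
cat > h.py <<'E'
from workcell import r, grab_frame, search_frame, pinpoint
import cv2, numpy as np
from scipy.spatial.transform import Rotation as Ro
def pose():
    s=r.observe(); return np.array(s["tool_pos"]),Ro.from_euler("xyz",s["tcp_rot"]).as_matrix(),s
def goal(p,jaw=None):
    """print tool-frame shift to world TCP p and turn (deg about tool x) that puts the jaw axis at world yaw jaw (deg)"""
    t,R,s=pose(); d=R.T@(np.array(p)-t); a=np.degrees(np.arctan2(R[1,2],R[0,2]))
    print("t",round(s["t"],2),"tcp",t.round(1),"x-axis",R[:,0].round(3),"jaw yaw",a.round(1),"F",np.round(s["wrist_force"],1),"open",round(s["opening"],1),"q",np.round(s["qpos"],2))
    if jaw is not None:
        e=(jaw-a+90)%180-90
        print("shift",d.round(1),"turn",round(-e*np.sign(-R[2,0])*1.0,1),"q7",np.round(s["qpos"][6],2))
def proj(f,P):
    P=np.atleast_2d(P); T=np.linalg.inv(f["pose"]); c=P@T[:3,:3].T+T[:3,3]
    u=np.c_[c[:,0],-c[:,1]]/-c[:,2:]; k=1+f["k1"]*(u**2).sum(1,keepdims=True); u=u*k
    return u*[f["fx"],f["fy"]]+[f["cx"],f["cy"]]
def ray(f,uv,z):
    K=np.array([[f["fx"],0,f["cx"]],[0,f["fy"],f["cy"]],[0,0,1.]])
    u=cv2.undistortPoints(np.float64(uv).reshape(-1,1,2),K,np.array([f["k1"],0,0,0.])).reshape(-1,2)
    d=np.c_[u[:,0],-u[:,1],-np.ones(len(u))]@f["pose"][:3,:3].T; o=f["pose"][:3,3]
    return o+d*((z-o[2])/d[:,2])[:,None]
def frame(x,y,yaw): c,s=np.cos(np.radians(yaw)),np.sin(np.radians(yaw)); return lambda P:np.array(P,float)@np.array([[c,-s,0],[s,c,0],[0,0,1]]).T+[x,y,0]
E
python3 - <<'E'
from h import *
f=grab_frame("wrist"); p,R,_=pose()
print("cam in tool", (R.T@(f["pose"][:3,3]-p)).round(1), "view dir in tool",(R.T@-f["pose"][:3,2]).round(2),"up",(R.T@f["pose"][:3,1]).round(2),f["fx"])
print(R.round(3).tolist())
goal([470,225,260],-7)
E
```

```text
cam in tool [-215.7   80.2    0.4] view dir in tool [ 0.96 -0.27  0.  ] up [ 0.27  0.96 -0.  ] 319.86164605795415
[[0.0, -0.922, 0.387], [-0.0, 0.387, 0.922], [-1.0, -0.0, -0.0]]
t 0.75 tcp [242.1 576.2 168.4] x-axis [ 0. -0. -1.] jaw yaw 67.2 F [-0.3 -0.8 -0.1] open 94.0 q [-1.21  0.42 -0.01  1.61  0.    1.11 -0.05]
shift [ -91.5 -346.1 -235.5] turn 74.2 q7 -0.05
```

Call:
{"method": "apply_moves", "body": {
  "commands": [
    [[-30, -35, -24], 7, 1],
    [[-46, -70, -48], 14, 1],
    [[-46, -105, -72], 21, 1],
    [[-46, -140, -96], 28, 1],
    [[-46, -173, -118], 35, 1]
  ]
}}

```text
t: 1.17
tool_pos: [349.8, 409.2, 215.0]
tcp_rot: [0.64, 1.57, 1.196]
wrist_force: [0.5, 1.0, -0.3]
opening: 94.3
```

Call:
{"method": "apply_moves", "body": {
  "commands": [
    [[-12, -41, 0], 7, 1],
    [[-24, -82, 1], 14, 1],
    [[-36, -123, 2], 21, 1],
    [[-46, -164, 2], 28, 1],
    [[-46, -205, 2], 35, 1]
  ]
}}

```text
t: 1.58
tool_pos: [458.6, 238.8, 262.8]
tcp_rot: [0.94, 1.567, 0.88]
wrist_force: [0.7, 1.0, 0.2]
opening: 94.0
```

```bash
python3 - <<'E'
from h import *
goal([470,225,260],-7)
f=grab_frame("wrist"); goal([545,-220,260],-14)
cv2.imwrite("pics/w1.png",cv2.cvtColor(f["image"],cv2.COLOR_RGB2BGR)); np.save("w1.npy",f,allow_pickle=True)
for l in("jig","bolt_head","slot_mouth","gap_mouth"):
    print(l,[(np.round(d["point"],1).tolist(),round(d["confidence"],2)) for d in pinpoint("wrist",l)])
E
```

```text
t 1.58 tcp [458.6 238.8 262.8] x-axis [ 0.003  0.003 -1.   ] jaw yaw -3.5 F [0.7 1.  0.2] open 94.0 q [-0.88  0.14  0.38  1.77 -0.06  1.23 -0.54]
shift [  2.8 -13.1  12.2] turn 3.5 q7 -0.54
t 1.63 tcp [462.6 231.1 262.5] x-axis [ 0.004  0.001 -1.   ] jaw yaw -4.5 F [ 4.  -9.5 -1. ] open 94.1 q [-0.87  0.14  0.39  1.77 -0.06  1.23 -0.55]
shift [   2.3 -443.2  117.7] turn 9.5 q7 -0.55
jig [([806.3, 311.3, -1.7], 0.97), ([618.9, 416.5, -5.3], 0.95), ([512.3, 227.4, -0.6], 0.82), ([355.4, 449.0, -1.4], 0.63)]
bolt_head [([636.3, 405.1, 42.2], 0.83), ([543.7, 219.7, 58.4], 0.57)]
slot_mouth [([511.7, 226.7, 70.5], 0.82), ([614.4, 412.6, 54.3], 0.75)]
gap_mouth [([646.0, 409.4, 52.8], 0.7), ([550.1, 215.8, 74.8], 0.58)]
```

View pics/w1.png

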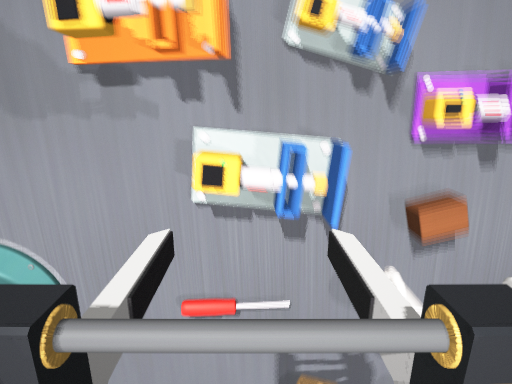

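Wrist view, slightly motion-blurred: the large blue jig is at (270,170), with its slot at about (290,180), the bolt head at (320,184) and the rear plate at (338,182). Small blue is at (355,30), orange at (150,30), purple at (465,105). I'll settle the arm and refine the jig pose with a model overlay.

Call:
{"method": "apply_moves", "body": {
  "commands": [
    [[0, 15, 20], 0, 1],
    [[20, 15, 25], 2, 1],
    [[40, 15, 25], 2, 1],
    [[40, 15, 25], 2, 1],
    [[40, 15, 25], 2, 1]
  ]
}}

```text
t: 2.25
tool_pos: [481.7, 255.1, 220.3]
tcp_rot: [2.992, 1.569, 2.906]
wrist_force: [0.9, 0.7, 0.6]
opening: 93.9
```

```bash
python3 - <<'E'
from h import *
for i in range(3): f=grab_frame("wrist")
np.save("w2.npy",f,allow_pickle=True); goal([545,-220,260],-14)
A=[]
for c in ("wrist","top","side"):
  grab_frame(c)
  for l in("slot_mouth","gap_mouth","jig","bolt_head"):
    for d in pinpoint(c,l):
        p=np.array(d["point"])
        if abs(p[:2]-[530,222]).max()<40: print(c,l,p.round(1),round(d["confidence"],2))
F=frame(511.5,225,-7)
im=cv2.cvtColor(f["image"],cv2.COLOR_RGB2BGR)
c=proj(f,F([[0,0,40]]))[0]; x0,y0=int(c[0])-100,int(c[1])-75
big=cv2.resize(im[y0:y0+150,x0:x0+200],None,fx=4,fy=4,interpolation=cv2.INTER_CUBIC)
def box(xa,xb,ya,yb,z,col):
    q=(proj(f,F([[xa,ya,z],[xb,ya,z],[xb,yb,z],[xa,yb,z]]))-[x0,y0]+.5)*4
    cv2.polylines(big,[q.astype(int)],True,col,1)
box(-140,75,-55,55,12,(0,0,255)); box(59,67,-55,55,76,(0,255,0)); box(-15,15,-48.5,48.5,74,(0,255,255)); box(-131,-69,-31,31,70,(255,0,255))
cv2.imwrite("pics/w2.png",big); print(x0,y0)
E
```

```text
t 2.4 tcp [482.9 255.  222. ] x-axis [ 0.001  0.002 -1.   ] jaw yaw -5.0 F [ 0.5 -0.4 -0.5] open 94.0 q [-0.86  0.23  0.38  1.76 -0.1   1.16 -0.54]
shift [ -39.1 -467.7  103.2] turn 9.0 q7 -0.54
wrist slot_mouth [513.5 225.6  70.2] 0.85
wrist gap_mouth [547.7 218.8  70.6] 0.8
wrist jig [512.1 228.2   1.3] 0.56
wrist bolt_head [541.7 218.5  61.7] 0.84
top slot_mouth [512.9 221.2  71.1] 0.56
top gap_mouth [549.5 219.7  75.3] 0.88
top jig [508.4 223.6  -0.7] 0.75
top bolt_head [546.1 217.4  59.2] 0.66
side slot_mouth [508.8 224.6  77.5] 0.78
side gap_mouth [551.2 223.5  77.2] 0.74
side jig [5.114e+02 2.281e+02 5.000e-01] 0.95
174 119
```

View pics/w2.png

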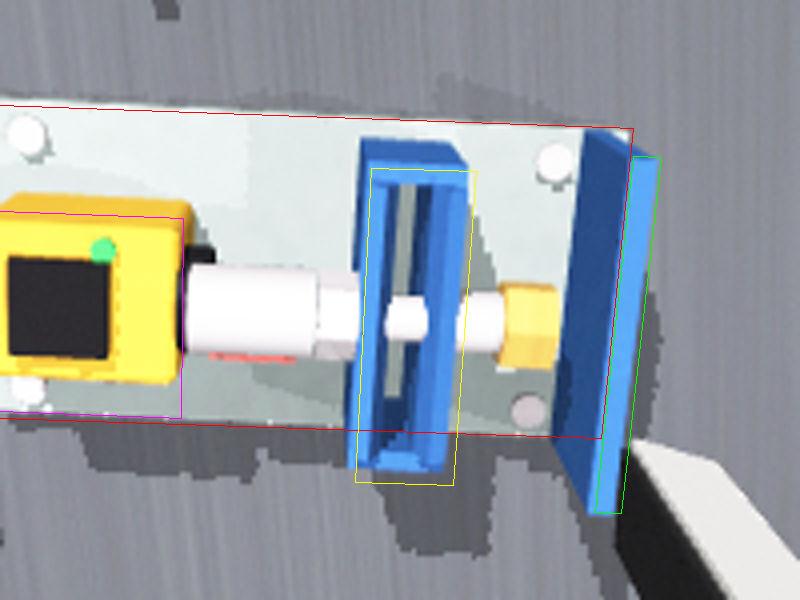

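```bash
python3 - <<'E'
from h import *
f=np.load("w2.npy",allow_pickle=True).item()
F=frame(511.5,225,-7)
for n,p in dict(shankTopL=[-5,0,67],shankTopR=[5,0,67],headL=[29,0,73],headR=[45,0,73],headLz60=[29,0,60],socketEnd=[-28,0,74],socketEndz60=[-28,0,60],rearTL=[59,55,76],rearBL=[59,-55,76],rearfoot=[59,55,12],cheekTL=[-15,48.5,74],cheekfootTL=[-15,48.5,12],floorTL=[-5,42.5,12],floorTR=[5,42.5,12],slotBotL=[-9,-42.5,74],slotBotR=[9,-42.5,74],slotTopL=[-9,42.5,74],slotTopR=[9,42.5,74],baseTR=[75,55,12],baseBR=[75,-55,12],nr=[-69,0,70]).items():
    print(n,((proj(f,F([p]))[0]-[174,119]+.5)*4).round())
print(f["pose"][:3,3].round(1))
E
```

```text
shankTopL [395. 325.]
shankTopR [428. 326.]
headL [511. 335.]
headR [564. 337.]
headLz60 [504. 323.]
socketEnd [319. 329.]
socketEndz60 [319. 316.]
rearTL [633. 156.]
rearBL [595. 512.]
rearfoot [586. 127.]
cheekTL [371. 168.]
cheekfootTL [362. 138.]
floorTL [391. 157.]
floorTR [421. 159.]
slotBotL [376. 465.]
slotBotR [435. 467.]
slotTopL [391. 190.]
slotTopR [454. 192.]
baseTR [634. 129.]
baseBR [601. 439.]
nr [182. 321.]
[489.1 334.7 437.7]
```

Overlay: rear plate (632,157)-(594,513), base and socket end fit jig (511.5, 225, −7°). The cheeks and bolt head sit about 1.5–2.5 mm further to −x, and I'll refine that once the plate is in view with the jig. The choice is confirmed: large, blue, with a brass head. Now to the stand.

Call:
{"method": "apply_moves", "body": {
  "commands": [
    [[-10, -32, 7], 0, 1],
    [[-20, -64, 14], 0, 1],
    [[-30, -96, 21], 0, 1],
    [[-39, -128, 28], 0, 1],
    [[-39, -160, 35], 0, 1]
  ]
}}

```text
t: 3.57
tool_pos: [504.1, 90.3, 261.2]
tcp_rot: [0.866, 1.568, 0.778]
wrist_force: [1.4, -0.5, -0.3]
opening: 93.8
```

Call:
{"method": "apply_moves", "body": {
  "commands": [
    [[0, -32, 7], 0, 1],
    [[0, -64, 14], 0, 1],
    [[0, -96, 21], 0, 1],
    [[0, -128, 28], 0, 1],
    [[0, -160, 35], 0, 1]
  ]
}}

```text
t: 3.98
tool_pos: [524.9, -73.7, 261.1]
tcp_rot: [0.817, 1.567, 0.729]
wrist_force: [1.0, 0.7, -0.1]
opening: 94.2
```

Call:
{"method": "apply_moves", "body": {
  "commands": [
    [[0, -32, 7], 0, 1],
    [[0, -64, 14], 0, 1],
    [[20, -90, 21], 4, 0.6],
    [[40, -90, 21], 9, 0.6],
    [[60, -90, 21], 9, 0.6]
  ]
}}

```text
t: 4.4
tool_pos: [537.9, -167.1, 200.1]
tcp_rot: [0.746, 1.567, 0.492]
wrist_force: [1.3, 0.3, -0.5]
opening: 77.5
```

Call:
{"method": "apply_moves", "body": {
  "commands": [
    [[0, 0, 0], 0, 0.6],
    [[0, 0, 0], 0, 0.6],
    [[0, 0, 0], 0, 0.6],
    [[0, 0, 0], 0, 0.6],
    [[0, 0, 0], 0, 0.6]
  ]
}}

```text
t: 4.82
tool_pos: [538.5, -166.9, 201.2]
tcp_rot: [0.602, 1.566, 0.349]
wrist_force: [0.2, 0.2, -0.1]
opening: 56.4
```

```bash
python3 - <<'E'
from h import *
f=grab_frame("wrist"); np.save("w3.npy",f,allow_pickle=True); goal([545,-221,120],-14)
for c in ("wrist","top","side"):
  if c!="wrist": grab_frame(c)
  for l in("plate_center","stand"):
    for d in pinpoint(c,l): print(c,l,np.round(d["point"],1),round(d["confidence"],2))
F=frame(545,-221,-14)
im=cv2.cvtColor(f["image"],cv2.COLOR_RGB2BGR)
c=proj(f,F([[0,0,60]]))[0]; x0,y0=max(0,int(c[0])-100),max(0,int(c[1])-75)
big=cv2.resize(im[y0:y0+150,x0:x0+200],None,fx=4,fy=4,interpolation=cv2.INTER_CUBIC)
def box(xa,xb,ya,yb,z,col):
    q=(proj(f,F([[xa,ya,z],[xb,ya,z],[xb,yb,z],[xa,yb,z]]))-[x0,y0]+.5)*4
    cv2.polylines(big,[q.astype(int)],True,col,1); print(z,q.round().tolist())
box(-35,35,-55,55,42,(0,0,255)); box(-4,4,-40,40,98,(0,255,0))
cv2.imwrite("pics/w3.png",big); print(x0,y0)
E
```

```text
t 4.87 tcp [ 538.3 -166.9  201. ] x-axis [ 0.004  0.002 -1.   ] jaw yaw -14.5 F [0.6 0.4 0.7] open 56.2 q [-0.3   0.33  0.68  1.75 -0.23  1.14  0.2 ]
shift [ 80.9 -50.9  19.7] turn -0.5 q7 0.2
wrist plate_center [ 546.7 -223.2   54.9] 0.88
wrist plate_center [672.5  -2.5  -1.2] 0.72
wrist stand [ 544.3 -219.6    1.4] 0.77
wrist stand [ 751.9 -215.2    1.7] 0.29
top plate_center [510.4 224.9   1.3] 0.74
top plate_center [ 547.4 -219.4   58.1] 0.5
top stand [ 544.1 -220.7   -0.8] 0.56
side plate_center [ 543.1 -216.6   53.5] 0.93
side stand [ 5.436e+02 -2.219e+02  3.000e-01] 0.57
42 [[293.0, 449.0], [511.0, 447.0], [521.0, 110.0], [286.0, 112.0]]
98 [[398.0, 489.0], [427.0, 489.0], [430.0, 211.0], [399.0, 211.0]]
166 146
```

View pics/w3.png

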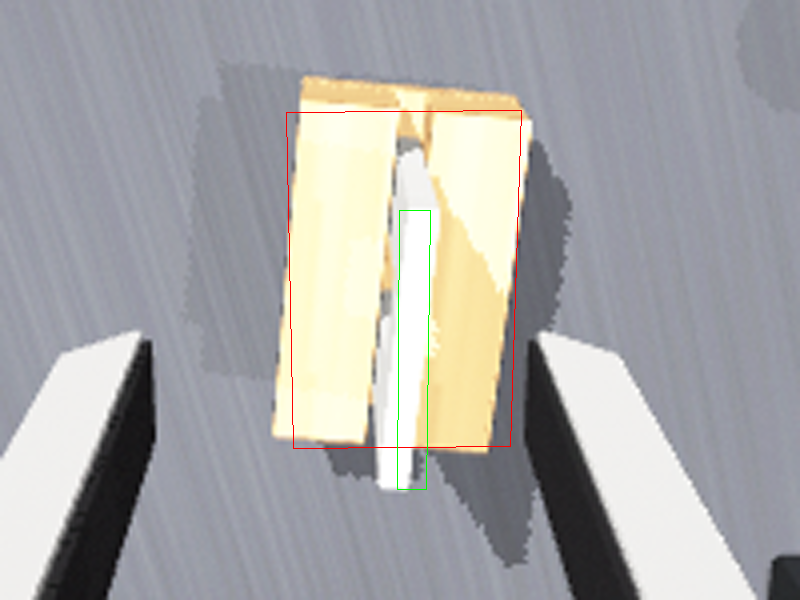

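```bash
python3 - <<'E'
from h import *
f=np.load("w3.npy",allow_pickle=True).item()
P=ray(f,np.array([[424,208],[393,488]])/4+[166,146]-.5,98); d=P[0]-P[1]
yaw=np.degrees(np.arctan2(-d[0],d[1])); m=P.mean(0); print(P.round(1),np.hypot(*d[:2]).round(1),yaw.round(1),m.round(1))
Q=ray(f,np.array([[303,100],[530,120],[488,453],[275,438]])/4+[166,146]-.5,42); print(Q.round(1),Q.mean(0))
goal([m[0],m[1],78],yaw)
E
```

```text
[[ 557.2 -182.    98. ]
 [ 530.2 -258.1   98. ]] 80.7 -19.5 [ 543.7 -220.    98. ]
[[ 530.1 -156.8   42. ]
 [ 594.2 -179.6   42. ]
 [ 558.1 -283.2   42. ]
 [ 493.1 -260.8   42. ]] [ 543.89559751 -220.11294343   42.        ]
t 5.27 tcp [ 537.9 -167.1  200.1] x-axis [ 0.003  0.002 -1.   ] jaw yaw -14.6 F [ 0.8 -0.8 -0.4] open 56.8 q [-0.29  0.33  0.68  1.75 -0.23  1.14  0.2 ]
shift [122.1 -50.1  18.6] turn 5.0 q7 0.2
```

The plate runs from (424,208) to (393,488) in the crop. That gives its centre at (543.8, −220.0) and yaw −19.5°, and the stand corners agree. Grasping it.

Call:
{"method": "apply_moves", "body": {
  "commands": [
    [[0, -30, 10], 3, 0.6],
    [[15, -50, 18.5], 5, 0.5],
    [[40, -50, 18.5], 5, 0.5],
    [[75, -50, 18.5], 5, 0.5],
    [[85, -50, 18.5], 5, 0.5]
  ]
}}

```text
t: 5.68
tool_pos: [541.5, -219.4, 111.0]
tcp_rot: [2.411, 1.568, 2.07]
wrist_force: [-0.9, -0.4, -1.0]
opening: 47.1
```

```bash
python3 -c "
from h import *
goal([543.8,-220,77],-19.5)"
```

```text
t 5.68 tcp [ 541.5 -219.4  111. ] x-axis [-0.002  0.003 -1.   ] jaw yaw -19.6 F [-0.9 -0.4 -1. ] open 47.1 q [-0.17  0.48  0.66  1.79 -0.34  0.99  0.29]
shift [34.   0.1  2.4] turn -0.1 q7 0.29
```

Call:
{"method": "apply_moves", "body": {
  "commands": [
    [[17, 0, 2], 0, 0.5],
    [[34, 0, 2], 0, 0.5],
    [[34, 0, 2], 0, 0.5],
    [[34, 0, 2], 0, 0],
    [[34, 0, 2], 0, 0]
  ],
  "squeeze": 25
}}

```text
t: 6.1
tool_pos: [544.0, -220.1, 78.5]
tcp_rot: [2.023, 1.568, 1.681]
wrist_force: [1.0, -0.9, -0.1]
opening: 36.8
```

Call:
{"method": "apply_moves", "body": {
  "commands": [
    [[0, 0, 0], 0, 0],
    [[0, 0, 0], 0, 0],
    [[0, 0, 0], 0, 0],
    [[0, 0, 0], 0, 0],
    [[0, 0, 0], 0, 0]
  ]
}}

```text
t: 6.52
tool_pos: [544.2, -220.1, 78.7]
tcp_rot: [1.872, 1.568, 1.531]
wrist_force: [0.7, -0.4, -0.0]
opening: 3.8
```

```bash
python3 -c "
from h import *
goal([543.8,-220,200],-19.5)"
```

```text
t 6.52 tcp [ 544.2 -220.1   78.7] x-axis [ 0.     0.002 -1.   ] jaw yaw -19.6 F [ 0.7 -0.4 -0. ] open 3.8 q [-0.15  0.52  0.63  1.81 -0.38  0.94  0.31]
shift [-121.3    0.3   -0.5] turn -0.1 q7 0.31
```

```bash
python3 - <<'E'
from h import *
f=grab_frame("wrist"); goal([0,0,0])
g=grab_frame("top"); q=proj(g,[[544,-220,98]])[0].astype(int)
a=cv2.resize(f["image"][130:384,100:400],(600,508),interpolation=cv2.INTER_CUBIC)
cv2.imwrite("pics/w4.png",cv2.cvtColor(a,cv2.COLOR_RGB2BGR))
E
```

```text
t 6.57 tcp [ 544.1 -220.1   78.6] x-axis [-0.     0.002 -1.   ] jaw yaw -19.6 F [ 0.   0.3 -0.2] open 1.0 q [-0.15  0.52  0.63  1.81 -0.38  0.94  0.31]
```

View pics/w4.png

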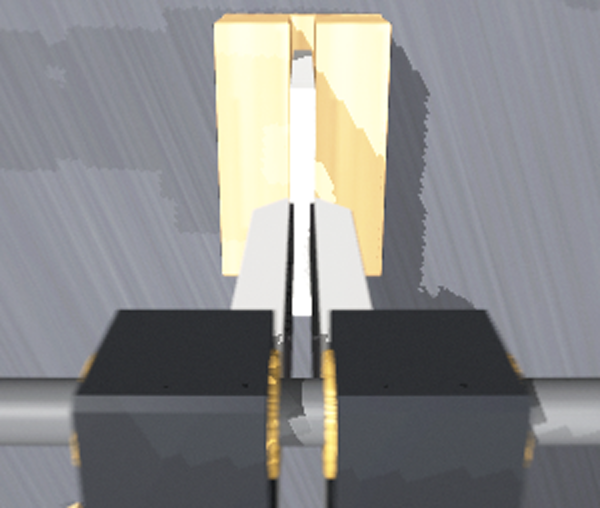

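The plate's white top edge (300, 90–315) lies between the fingers. The opening reading looks odd, so I'll take another reading and then a trial lift.

Call:
{"method": "apply_moves", "body": {
  "commands": [
    [[0, 0, 0], 0, 0],
    [[0, 0, 0], 0, 0],
    [[-5, 0, 0], 0, 0],
    [[-10, 0, 0], 0, 0],
    [[-15, 0, 0], 0, 0]
  ]
}}

```text
t: 7.03
tool_pos: [544.2, -220.3, 94.2]
tcp_rot: [1.884, 1.569, 1.543]
wrist_force: [-0.8, -0.2, -0.0]
opening: 0.2
```

```bash
python3 - <<'E'
from h import *
f=grab_frame("wrist"); goal([0,0,0])
for c in("wrist","side"):
    if c=="side": grab_frame(c)
    print(c,[(np.round(d["point"],1).tolist(),round(d["confidence"],2)) for d in pinpoint(c,"plate_center")])
a=cv2.resize(f["image"][130:384,100:400],(600,508),interpolation=cv2.INTER_CUBIC)
cv2.imwrite("pics/w5.png",cv2.cvtColor(a,cv2.COLOR_RGB2BGR))
E
```

```text
t 7.08 tcp [ 544.6 -220.5   95.2] x-axis [ 0.001  0.002 -1.   ] jaw yaw -19.6 F [ 0.5 -0.2  1.8] open 0.4 q [-0.16  0.5   0.64  1.8  -0.36  0.96  0.3 ]
wrist []
side [([543.5, -214.9, 53.7], 0.9)]
```

View pics/w5.png

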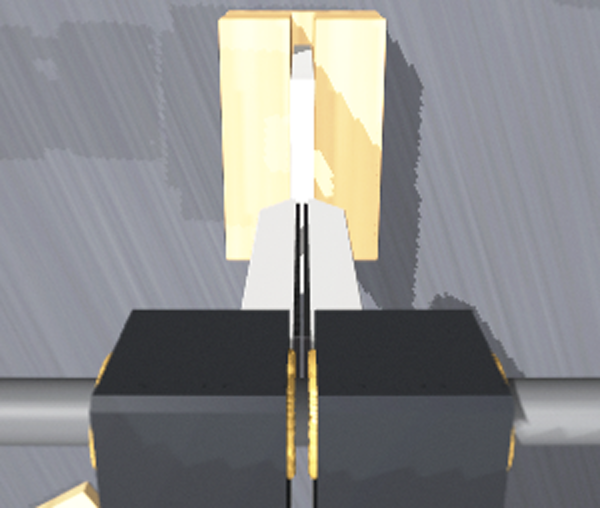

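```bash
python3 - <<'E'
from h import *
f=grab_frame("wrist"); t,R,s=pose(); goal([0,0,0])
pr=lambda P:((proj(f,P)-[100,130])*2).round().tolist()
F=frame(543.8,-220,-19.5)
print("tcp",pr([t]),"cam in tool",(R.T@(f["pose"][:3,3]-t)).round(1))
print("plate top",pr(F([[0,40,98],[0,-40,98],[-4,0,98],[4,0,98]])))
print("stand top",pr(F([[-35,55,42],[35,55,42],[35,-55,42],[-35,-55,42]])))
g=grab_frame("side"); q=proj(g,[[544,-220,80]])[0].astype(int); h=g["image"][q[1]-60:q[1]+60,q[0]-80:q[0]+80]
F0=((proj(g,np.vstack([F([[0,40,98],[0,-40,98]]),[t]]))-q+[80,60])*5).round(); print("side top",F0.tolist())
cv2.imwrite("pics/s1.png",cv2.cvtColor(cv2.resize(h,None,fx=5,fy=5,interpolation=cv2.INTER_CUBIC),cv2.COLOR_RGB2BGR))
E
```

```text
t 7.28 tcp [ 544.1 -220.1   93.6] x-axis [-0.     0.002 -1.   ] jaw yaw -19.6 F [-0.4  0.5 -0.4] open 0.4 q [-0.15  0.5   0.64  1.8  -0.36  0.96  0.3 ]
tcp [[302.0, 186.0]] cam in tool [-216.    80.2   -0.4]
plate top [[301.0, 78.0], [301.0, 292.0], [289.0, 190.0], [312.0, 190.0]]
stand top [[216.0, 17.0], [386.0, 17.0], [377.0, 259.0], [225.0, 259.0]]
side top [[376.0, 221.0], [440.0, 335.0], [407.0, 283.0]]
```

View pics/s1.png

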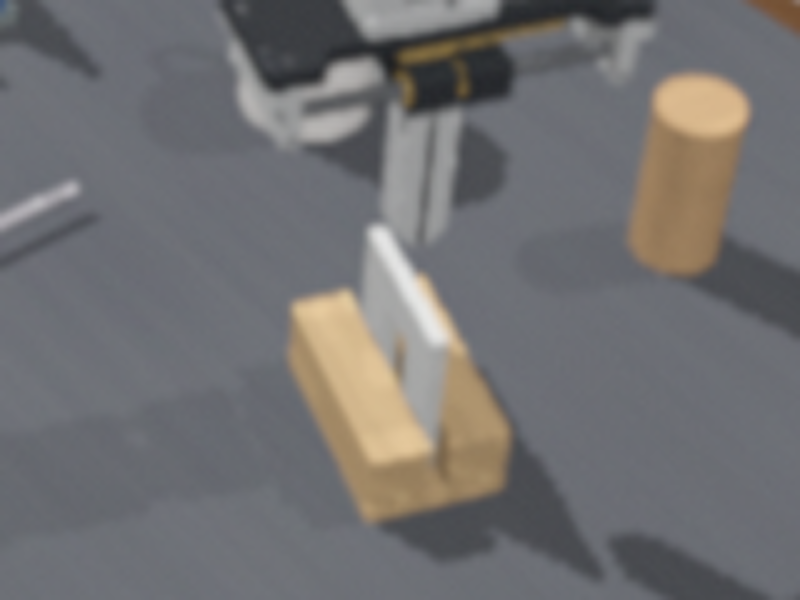

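Side crop: the predicted plate top matches the picture, (376,221)→(440,335). The real fingertips, however, are at (420,240), not at the predicted TCP (407,283), so the tips are higher than reported. I'll triangulate them.

```bash
python3 - <<'E'
from h import *
from scipy.optimize import least_squares
f=grab_frame("wrist"); g=grab_frame("side"); t,R,s=pose(); goal([0,0,0])
q=proj(g,[[544,-220,80]])[0].astype(int)
ps=np.array([420,242])/5+q-[80,60]; pw=np.array([301,203])/2+[100,130]
o=least_squares(lambda P:np.r_[proj(f,[P])[0]-pw,proj(g,[P])[0]-ps],t)
print("tip",o.x.round(1),"res",o.fun.round(2),"in tool",(R.T@(o.x-t)).round(1))
w=least_squares(lambda x:(proj(f,[t+R@[x[0],0,x[1]]])[0]-pw),[0,0]); print("wrist only, along x,z:",w.x.round(1))
E
```

```text
t 7.43 tcp [ 543.9 -220.2   93.4] x-axis [-0.     0.002 -1.   ] jaw yaw -19.6 F [-0.2 -0.5 -0.2] open 0.5 q [-0.15  0.5   0.64  1.8  -0.36  0.96  0.3 ]
tip [ 545.  -217.4  117.3] res [ 0.59  0.22 -2.27  0.18] in tool [-23.9   3.    0. ]
wrist only, along x,z: [-16.1  -0.3]
```

The real fingertips are about 24 mm behind the reported TCP, which explains the empty grasp just above the plate. I'll reopen and go about 40 mm lower.

Call:
{"method": "apply_moves", "body": {
  "commands": [
    [[0, 0, 0], 0, 0.45],
    [[0, 0, 0], 0, 0.45],
    [[0, 0, 0], 0, 0.45],
    [[0, 0, 0], 0, 0.45],
    [[0, 0, 0], 0, 0.45]
  ]
}}

```text
t: 7.85
tool_pos: [543.9, -220.2, 93.4]
tcp_rot: [2.112, 1.568, 1.771]
wrist_force: [0.1, 1.1, 0.9]
opening: 30.2
```

Call:
{"method": "apply_moves", "body": {
  "commands": [
    [[10, 0, 0], 0, 0.45],
    [[20, 0, 0], 0, 0.45],
    [[30, 0, 0], 0, 0.45],
    [[40, 0, 0], 0, 0.45],
    [[40, 0, 0], 0, 0]
  ]
}}

```text
t: 8.27
tool_pos: [542.6, -219.5, 50.8]
tcp_rot: [2.767, 1.566, 2.426]
wrist_force: [-0.0, -0.2, -0.4]
opening: 38.5
```

Call:
{"method": "apply_moves", "body": {
  "commands": [
    [[0, 0, 0], 0, 0],
    [[0, 0, 0], 0, 0],
    [[0, 0, 0], 0, 0],
    [[0, 0, 0], 0, 0],
    [[0, 0, 0], 0, 0]
  ]
}}

```text
t: 8.68
tool_pos: [542.9, -219.6, 51.2]
tcp_rot: [2.677, 1.567, 2.336]
wrist_force: [0.0, -0.4, -0.8]
opening: 7.8
```

Call:
{"method": "apply_moves", "body": {
  "commands": [
    [[0, 0, 0], 0, 0],
    [[0, 0, 0], 0, 0],
    [[0, 0, 0], 0, 0],
    [[0, 0, 0], 0, 0],
    [[0, 0, 0], 0, 0]
  ]
}}

```text
t: 9.1
tool_pos: [543.0, -219.6, 51.2]
tcp_rot: [2.66, 1.567, 2.319]
wrist_force: [0.1, 0.0, -0.5]
opening: 7.9
```

Gripped at 7.9 mm opening, so the plate bottom is 41 mm below the reported TCP and "home" means a reported TCP z of about 53. Lifting.

Call:
{"method": "apply_moves", "body": {
  "commands": [
    [[-15, 0, 0], 0, 0],
    [[-35, 0, 0], 0, 0],
    [[-65, 0, 0], 0, 0],
    [[-95, 0, 0], 0, 0],
    [[-115, 0, 0], 0, 0]
  ],
  "squeeze": 30
}}

```text
t: 9.52
tool_pos: [543.6, -220.4, 168.7]
tcp_rot: [2.37, 1.568, 2.028]
wrist_force: [-0.1, -0.7, -1.0]
opening: 7.9
```

```bash
python3 -c "
from h import *
goal([510.5,225,165],-7.3)"
```

```text
t 9.52 tcp [ 543.6 -220.4  168.7] x-axis [-0.001  0.003 -1.   ] jaw yaw -19.6 F [-0.1 -0.7 -1. ] open 7.9 q [-0.2   0.42  0.69  1.73 -0.3   1.1   0.25]
shift [   4.9  408.6 -180.5] turn -12.3 q7 0.25
```

Call:
{"method": "apply_moves", "body": {
  "commands": [
    [[0, 32, -14], 0, 0],
    [[0, 64, -28], 0, 0],
    [[0, 96, -42], 0, 0],
    [[0, 128, -56], 0, 0],
    [[0, 160, -70], 0, 0]
  ]
}}

```text
t: 9.93
tool_pos: [530.8, -44.6, 169.2]
tcp_rot: [2.347, 1.568, 2.005]
wrist_force: [1.3, 0.5, -2.4]
opening: 7.8
```

Call:
{"method": "apply_moves", "body": {
  "commands": [
    [[0, 32, -14], 0, 0],
    [[0, 64, -28], 0, 0],
    [[0, 96, -42], 0, 0],
    [[0, 128, -56], 0, 0],
    [[0, 160, -70], 0, 0]
  ]
}}

```text
t: 10.35
tool_pos: [518.0, 131.2, 169.9]
tcp_rot: [2.254, 1.568, 1.912]
wrist_force: [0.6, -0.9, -1.3]
opening: 7.6
```

Call:
{"method": "apply_moves", "body": {
  "commands": [
    [[0, 30, -14], 0, 0],
    [[0, 60, -28], 0, 0],
    [[0, 80, -38], -6, 0],
    [[0, 80, -38], -12.3, 0],
    [[0, 80, -38], -12.3, 0]
  ]
}}

```text
t: 10.77
tool_pos: [508.5, 220.6, 169.9]
tcp_rot: [2.173, 1.568, 2.054]
wrist_force: [-1.1, -0.7, -2.6]
opening: 7.5
```

```bash
python3 - <<'E'
from h import *
for i in range(4): f=grab_frame("wrist")
goal([510.5,225,125],-7.3); np.save("w6.npy",f,allow_pickle=True)
F=frame(510.5,225,-7.3); c=proj(f,F([[20,0,74]]))[0].astype(int); x0,y0=max(0,c[0]-100),max(0,c[1]-60); print(x0,y0)
for n,p in dict(cTL=[-15,48.5,74],cTR=[15,48.5,74],mTL=[-9,42.5,74],mTR=[9,42.5,74],rTL=[59,55,76],rTR=[67,55,76],rBL=[59,-55,76],headL=[29,0,73],headR=[45,0,73],base=[75,55,12]).items(): print(n,((proj(f,F([p]))[0]-[x0,y0]+.5)*4).round())
t,R,_=pose()
for y in(-40,40):
  for z in(-4,4): print("plate top",y,z,((proj(f,[t+R@[-46.8,y,z]])[0]-[x0,y0]+.5)*4).round(), "bottom",((proj(f,[t+R@[41.2,y,z]])[0]-[x0,y0]+.5)*4).round())
b=cv2.resize(f["image"][y0:y0+150,x0:x0+200],None,fx=4,fy=4,interpolation=cv2.INTER_CUBIC); cv2.imwrite("pics/w6.png",cv2.cvtColor(b,cv2.COLOR_RGB2BGR))
E
```

```text
t 10.97 tcp [509.3 218.3 170.2] x-axis [-0.001  0.003 -1.   ] jaw yaw -7.6 F [ 0.2 -1.  -2.6] open 7.6 q [-0.87  0.32  0.51  1.81 -0.18  1.07 -0.43]
shift [45.2  6.7  0.4] turn -0.3 q7 -0.43
171 123
cTL [260.  47.]
cTR [385.  46.]
mTL [285.  72.]
mTR [359.  71.]
rTL [571.  18.]
rTR [604.  18.]
rBL [550. 450.]
headL [438. 242.]
headR [502. 242.]
base [585.   5.]
plate top -40 -4 [295. 755.] bottom [303. 508.]
plate top -40 4 [348. 755.] bottom [339. 508.]
plate top 40 -4 [293. 246.] bottom [302. 145.]
plate top 40 4 [352. 246.] bottom [341. 145.]
```

View pics/w6.png

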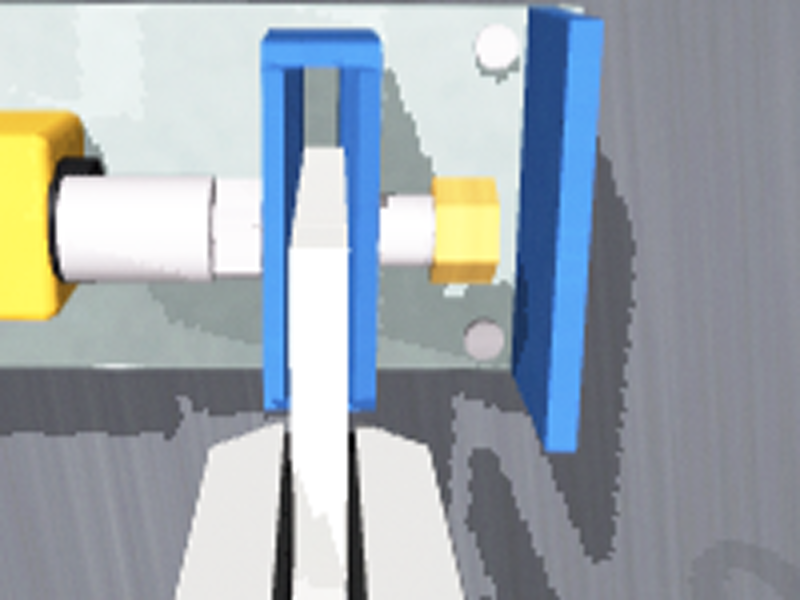

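Wrist crop: the plate (289–348 × 246 and down) lines up with the cheeks (262–382, centre 322). The rear plate (571,20)–(548,450) and bolt head (433–498, row 230) agree with jig pose (510.5, 225, −7.3°). Descending in stages.

Call:
{"method": "apply_moves", "body": {
  "commands": [
    [[0, 4, 0.3], 0, 0],
    [[12, 6.7, 0.3], 0, 0],
    [[30, 6.7, 0.3], 0, 0],
    [[45, 6.7, 0.3], 0, 0],
    [[45, 6.7, 0.3], 0, 0]
  ]
}}

```text
t: 11.38
tool_pos: [508.8, 224.4, 121.9]
tcp_rot: [-3.126, 1.566, 3.023]
wrist_force: [-0.7, -0.7, -1.4]
opening: 7.5
```

```bash
python3 -c "
from h import *
goal([510.5,225,95],-7.3)"
```

```text
t 11.38 tcp [508.8 224.4 121.9] x-axis [-0.005  0.001 -1.   ] jaw yaw -7.6 F [-0.7 -0.7 -1.4] open 7.5 q [-0.86  0.38  0.49  1.84 -0.21  0.97 -0.41]
shift [26.9  0.9  1.7] turn -0.3 q7 -0.41
```

Call:
{"method": "apply_moves", "body": {
  "commands": [
    [[8, 1, 1.5], 0, 0],
    [[14, 1, 1.5], 0, 0],
    [[20, 1, 1.5], 0, 0],
    [[26, 1, 1.5], 0, 0],
    [[32, 1, 1.5], 0, 0]
  ]
}}

```text
t: 11.8
tool_pos: [510.4, 225.2, 89.6]
tcp_rot: [3.106, 1.566, 2.973]
wrist_force: [-0.3, 0.3, -2.6]
opening: 7.5
```

```bash
python3 -c "
from h import *
goal([510.5,225,55],-7.3)"
```

```text
t 11.8 tcp [510.4 225.2  89.6] x-axis [-0.004  0.001 -1.   ] jaw yaw -7.6 F [-0.3  0.3 -2.6] open 7.5 q [-0.85  0.42  0.47  1.87 -0.24  0.91 -0.39]
shift [34.6 -0.2  0.3] turn -0.3 q7 -0.39
```

Call:
{"method": "apply_moves", "body": {
  "commands": [
    [[8, 0, 0], 0, 0],
    [[16, 0, 0], 0, 0],
    [[24, 0, 0], 0, 0],
    [[30, 0, 0], 0, 0],
    [[32, 0, 0], 0, 0]
  ]
}}

```text
t: 12.22
tool_pos: [509.8, 225.0, 56.4]
tcp_rot: [-3.018, 1.566, 3.131]
wrist_force: [0.1, -0.2, -1.9]
opening: 7.2
```

Call:
{"method": "apply_moves", "body": {
  "commands": [
    [[1, 0, 0], 0, 0],
    [[2, 0, 0], 0, 0],
    [[3, 0, 0], 0, 0],
    [[4, 0, 0], 0, 0],
    [[5, 0, 0], 0, 0]
  ]
}}

```text
t: 12.63
tool_pos: [511.3, 225.0, 52.9]
tcp_rot: [2.93, 1.568, 2.796]
wrist_force: [-5.4, -6.1, 35.0]
opening: 7.5
```

```bash
python3 -c "
from h import *
goal([510.5,225,53],-7.3)"
```

```text
t 12.63 tcp [511.3 225.   52.9] x-axis [-0.003  0.001 -1.   ] jaw yaw -7.7 F [-5.4 -6.1 35. ] open 7.5 q [-0.83  0.48  0.45  1.89 -0.28  0.84 -0.36]
shift [-0.1 -0.1 -0.8] turn -0.4 q7 -0.36
```

Resistance of 35 N at reported z 52.9, where home was expected at 53, so the plate is seated. Releasing and retreating upward.

Call:
{"method": "apply_moves", "body": {
  "commands": [
    [[-1, 0, 0], 0, 0.25],
    [[-1, 0, 0], 0, 0.25],
    [[-1, 0, 0], 0, 0.25],
    [[-1, 0, 0], 0, 0.25],
    [[-1, 0, 0], 0, 0.25]
  ]
}}

```text
t: 13.05
tool_pos: [511.2, 225.0, 53.8]
tcp_rot: [2.938, 1.568, 2.804]
wrist_force: [-1.2, -0.2, 0.2]
opening: 23.3
```

Call:
{"method": "apply_moves", "body": {
  "commands": [
    [[-15, 0, 0], 0, 0.25],
    [[-35, 0, 0], 0, 0.3],
    [[-60, 0, 0], 0, 0.5],
    [[-85, 0, 0], 0, 0.55],
    [[-95, 0, 0], 0, 0.6]
  ]
}}

```text
t: 13.47
tool_pos: [512.5, 225.3, 151.7]
tcp_rot: [1.825, 1.568, 1.691]
wrist_force: [0.2, -0.3, 0.6]
opening: 44.6
```

```bash
python3 - <<'E'
from h import *
for i in range(3): f=grab_frame("wrist")
np.save("w7.npy",f,allow_pickle=True)
F=frame(510.5,225,-7.3); H=F([[37,0,150]])[0]; print(H); goal(H,82.7)
x0,y0=170,120
for n,p in dict(pTopL=[-4,40,100],pTopR=[4,40,100],pTopBL=[-4,-40,100],pTopBR=[4,-40,100],headL=[29,0,73],headR=[45,0,73],head60=[37,0,60],rTL=[59,55,76],rBL=[59,-55,76]).items(): print(n,((proj(f,F([p]))[0]-[x0,y0]+.5)*4).round())
print([(np.round(d["point"],1).tolist(),round(d["confidence"],2)) for l in("plate_center","bolt_head") for d in pinpoint("wrist",l)])
b=cv2.resize(f["image"][y0:y0+150,x0:x0+200],None,fx=4,fy=4,interpolation=cv2.INTER_CUBIC); cv2.imwrite("pics/w7.png",cv2.cvtColor(b,cv2.COLOR_RGB2BGR))
E
```

```text
[547.20009438 220.29860948 150.        ]
t 13.62 tcp [511.5 225.2 148.8] x-axis [-0.002  0.002 -1.   ] jaw yaw -7.7 F [-0.5 -0.4 -1.1] open 54.9 q [-0.87  0.35  0.5   1.81 -0.2   1.03 -0.43]
shift [-1.3 -0.1 36. ] turn 89.6 q7 -0.43
pTopL [297. 154.]
pTopR [335. 154.]
pTopBL [301. 507.]
pTopBR [337. 507.]
headL [440. 304.]
headR [508. 303.]
head60 [468. 290.]
rTL [580.  69.]
rBL [558. 521.]
[([543.1, 221.1, 62.0], 0.73)]
```

View pics/w7.png

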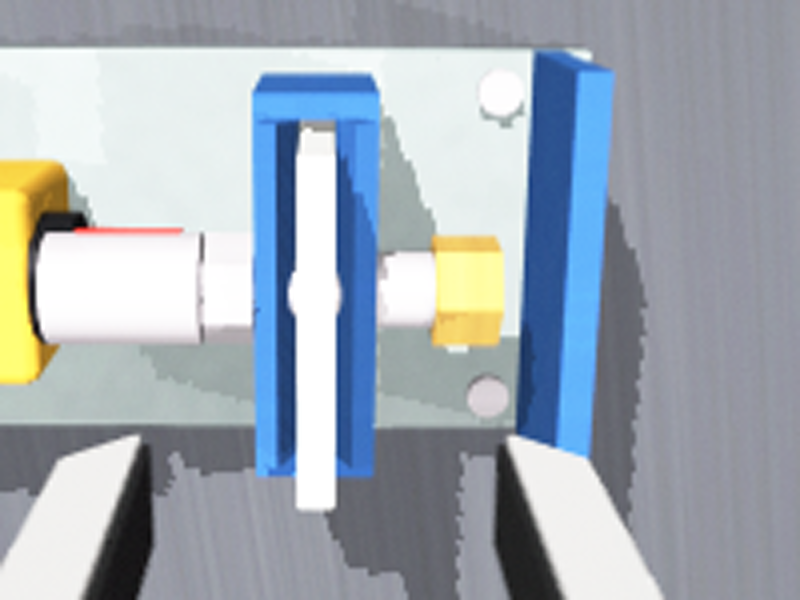

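Wrist crop: the plate's top edge sits at (297–336, 153–508), exactly where the fully home model predicts it, and it has been let go. The bolt head is at (433–500, row 291), about 1.5 mm to −x of the model. Now turn 90° and move over the head.

Call:
{"method": "apply_moves", "body": {
  "commands": [
    [[0, 0, 12], 7, 0.6],
    [[0, 0, 24], 14, 0.6],
    [[0, 0, 34.5], 21, 0.6],
    [[0, 0, 34.5], 28, 0.6],
    [[0, 0, 34.5], 35, 0.6]
  ]
}}

```text
t: 14.13
tool_pos: [544.9, 219.5, 145.9]
tcp_rot: [-2.163, 1.565, -2.914]
wrist_force: [0.4, -0.4, 0.3]
opening: 56.5
```

Call:
{"method": "apply_moves", "body": {
  "commands": [
    [[0, 0, 0], 7, 0.6],
    [[0, 0, 0], 14, 0.6],
    [[0, 0, 0], 21, 0.6],
    [[0, 0, 0], 28, 0.6],
    [[0, 0, 0], 35, 0.6]
  ]
}}

```text
t: 14.55
tool_pos: [544.3, 219.2, 144.5]
tcp_rot: [-1.411, 1.563, -2.779]
wrist_force: [0.3, 0.7, -1.0]
opening: 56.6
```

Call:
{"method": "apply_moves", "body": {
  "commands": [
    [[0, 0, 0], 7, 0.6],
    [[0, 0, 0], 14, 0.6],
    [[0, 0, 0], 20, 0.6],
    [[0, 0, 0], 20, 0.6],
    [[0, 0, 0], 20, 0.6]
  ]
}}

```text
t: 14.97
tool_pos: [543.9, 219.0, 143.5]
tcp_rot: [-0.965, 1.562, -2.679]
wrist_force: [0.3, 0.4, 0.0]
opening: 56.2
```

```bash
python3 -c "
from h import *
goal([545.9,220.5,100],82.7)"
```

```text
t 14.97 tcp [543.9 219.  143.5] x-axis [-0.008 -0.004 -1.   ] jaw yaw -98.2 F [0.3 0.4 0. ] open 56.2 q [-1.06  0.5   0.85  1.75 -0.42  1.09 -1.79]
shift [43.5  2.1 -2. ] turn -0.9 q7 -1.79
```

Call:
{"method": "apply_moves", "body": {
  "commands": [
    [[10, 2, -2], -0.9, 0.6],
    [[20, 2, -2], -0.9, 0.6],
    [[35, 2, -2], -0.9, 0.6],
    [[48, 2, -2], -0.9, 0.6],
    [[48, 2, -2], -0.9, 0.6]
  ]
}}

```text
t: 15.38
tool_pos: [544.2, 219.9, 92.3]
tcp_rot: [-0.964, 1.558, -2.661]
wrist_force: [0.1, -0.0, 0.0]
opening: 55.9
```

```bash
python3 - <<'E'
from h import *
g=grab_frame("side"); t,R,s=pose(); goal([545.9,220.5,18],82.7)
F=frame(510.5,225,-7.3); q=proj(g,F([[37,0,76]]))[0].astype(int); print("tcp",((proj(g,[t])[0]-q+[60,60])*5).round(),"tcp+24",((proj(g,[t+[0,0,24]])[0]-q+[60,60])*5).round())
h=g["image"][q[1]-60:q[1]+50,q[0]-60:q[0]+60]
cv2.imwrite("pics/s2.png",cv2.cvtColor(cv2.resize(h,None,fx=5,fy=5,interpolation=cv2.INTER_CUBIC),cv2.COLOR_RGB2BGR))
E
```

```text
t 15.43 tcp [544.9 220.   93.8] x-axis [-0.01  -0.006 -1.   ] jaw yaw -97.3 F [ 0.9 -0.6  0. ] open 56.3 q [-1.03  0.56  0.8   1.79 -0.47  1.01 -1.74]
shift [75.8  1.6 -1.2] turn 0.0 q7 -1.74
tcp [298. 278.] tcp+24 [296. 244.]
```

View pics/s2.png

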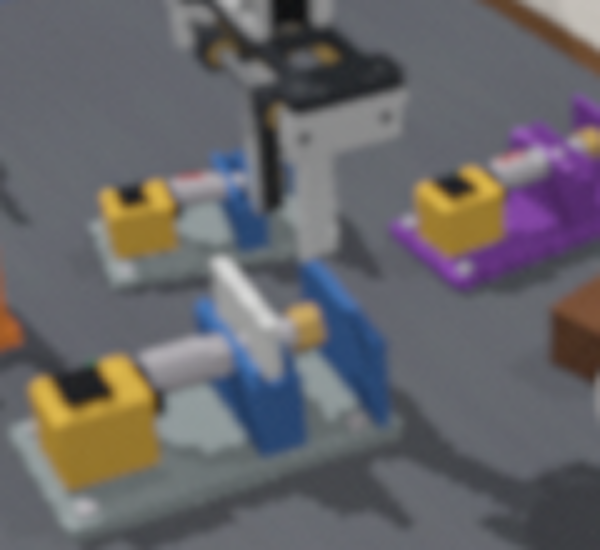

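Side crop: the fingers (tips at (265,205) and (320,255)) straddle the head (303,325) along y and hang above the gap. The tips measure 25–30 mm above the reported TCP. Going down to a reported z of about 13, so the real tips are near 40.

Call:
{"method": "apply_moves", "body": {
  "commands": [
    [[8, 1.5, -1.2], 0, 0.6],
    [[18, 1.5, -1.2], 0, 0.6],
    [[28, 1.5, -1.2], 0, 0.6],
    [[38, 1.5, -1.2], 0, 0.6],
    [[46, 1.5, -1.2], 0, 0.6]
  ]
}}

```text
t: 15.85
tool_pos: [545.7, 220.6, 46.4]
tcp_rot: [-0.955, 1.558, -2.652]
wrist_force: [0.1, 0.8, -0.0]
opening: 56.3
```

```bash
python3 -c "
from h import *
goal([545.9,220.5,13],82.7)"
```

```text
t 15.85 tcp [545.7 220.6  46.4] x-axis [-0.011 -0.006 -1.   ] jaw yaw -97.3 F [ 0.1  0.8 -0. ] open 56.3 q [-0.99  0.62  0.75  1.81 -0.52  0.93 -1.7 ]
shift [33.4  0.5 -0.2] turn 0.0 q7 -1.7
```

Call:
{"method": "apply_moves", "body": {
  "commands": [
    [[8, 0.5, 0], 0, 0.6],
    [[16, 0.5, 0], 0, 0.6],
    [[24, 0.5, 0], 0, 0.6],
    [[30, 0.5, 0], 0, 0.6],
    [[33, 0.5, 0], 0, 0.6]
  ]
}}

```text
t: 16.27
tool_pos: [545.6, 220.2, 12.5]
tcp_rot: [-0.952, 1.557, -2.649]
wrist_force: [-0.7, 0.1, 0.1]
opening: 56.5
```

```bash
python3 -c "
from h import *
goal([545.9,220.5,13],82.7)"
```

```text
t 16.27 tcp [545.6 220.2  12.5] x-axis [-0.012 -0.006 -1.   ] jaw yaw -97.3 F [-0.7  0.1  0.1] open 56.5 q [-0.97  0.67  0.72  1.83 -0.56  0.87 -1.67]
shift [-0.5  0.3 -0.3] turn 0.0 q7 -1.67
```

Free of contact. Close firmly.

Call:
{"method": "apply_moves", "body": {
  "commands": [
    [[0, 0, 0], 0, 0],
    [[0, 0, 0], 0, 0],
    [[0, 0, 0], 0, 0],
    [[0, 0, 0], 0, 0],
    [[0, 0, 0], 0, 0]
  ],
  "squeeze": 45
}}

```text
t: 16.68
tool_pos: [545.7, 220.3, 12.8]
tcp_rot: [-0.953, 1.558, -2.651]
wrist_force: [0.1, -0.5, 1.2]
opening: 26.6
```

Call:
{"method": "apply_moves", "body": {
  "commands": [
    [[0, 0, 0], 0, 0],
    [[0, 0, 0], 0, 0],
    [[0, 0, 0], 0, 0],
    [[0, 0, 0], 0, 0],
    [[0, 0, 0], 0, 0]
  ]
}}

```text
t: 17.1
tool_pos: [545.6, 219.3, 12.7]
tcp_rot: [-0.896, 1.557, -2.595]
wrist_force: [0.1, -5.5, -2.1]
opening: 23.4
```

Call:
{"method": "apply_moves", "body": {
  "commands": [
    [[0, 0, 0], 0, 0],
    [[0, 0, 0], 0, 0],
    [[0, 0, 0], 0, 0],
    [[0, 0, 0], 0, 0],
    [[0, 0, 0], 0, 0]
  ]
}}

```text
t: 17.52
tool_pos: [545.6, 219.2, 12.7]
tcp_rot: [-0.893, 1.557, -2.591]
wrist_force: [-0.2, -2.1, -2.9]
opening: 23.7
```

```bash
python3 - <<'E'
from h import *
f=grab_frame("wrist"); goal([545.9,220.5,13],82.7); print(np.round(r.observe()["torque"],2))
g=grab_frame("side"); F=frame(510.5,225,-7.3); q=proj(g,F([[37,0,76]]))[0].astype(int)
h=cv2.resize(g["image"][q[1]-50:q[1]+40,q[0]-50:q[0]+50],(500,450),interpolation=cv2.INTER_CUBIC)
w=cv2.resize(f["image"],None,fx=.58,fy=.58); c=np.zeros((450,500+w.shape[1],3),np.uint8); c[:,:500]=h; c[:w.shape[0],500:]=w
cv2.imwrite("pics/s3.png",cv2.cvtColor(c,cv2.COLOR_RGB2BGR)); print(c.shape)
E
```

```text
t 17.57 tcp [545.6 219.2  12.7] x-axis [-0.012 -0.007 -1.   ] jaw yaw -97.3 F [ 0.9 -1.4 -2.4] open 23.3 q [-0.97  0.67  0.72  1.83 -0.56  0.87 -1.67]
shift [-0.3  0.1 -1.3] turn -0.0 q7 -1.67
[-0.28  0.02 -0.16]
(450, 797, 3)
```

View pics/s3.png

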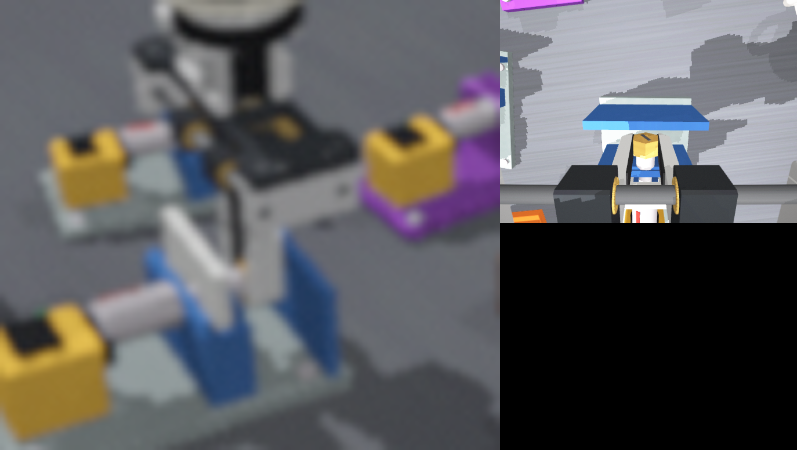

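The opening reads 23.5 mm (24 across flats), and the views show the head held between the fingers at (645,150) in the wrist inset, with the plate still home. Now a numeric check that the head stays still over a second.

Call:
{"method": "apply_moves", "body": {
  "commands": [
    [[0, 0, 0], 0, 0],
    [[0, 0, 0], 0, 0],
    [[0, 0, 0], 0, 0],
    [[0, 0, 0], 0, 0],
    [[0, 0, 0], 0, 0]
  ]
}}

```text
t: 18.03
tool_pos: [545.6, 219.2, 12.7]
tcp_rot: [-0.894, 1.557, -2.592]
wrist_force: [0.4, -2.3, -3.0]
opening: 23.5
```

```bash
python3 - <<'E'
from h import *
F=frame(510.5,225,-7.3); fr=[]
for i in range(22):
    fr.append(grab_frame("wrist")) 
t,R,s=pose(); goal([545.9,220.5,13],82.7)
def crop(f,p,n=14):
    q=proj(f,F([p]))[0].astype(int); return f["image"][max(0,q[1]-n):q[1]+n,q[0]-n:q[0]+n].astype(float)
for n,p in dict(head=[40,0,68],socket=[-45,0,74],bench=[37,80,12]).items():
    c=[crop(f,p) for f in fr]; print(n,c[0].shape,[round(abs(x-c[0]).mean(),2) for x in c[::3]])
T=grab_frame("top"); S=[]
for l in("mug","tube","hardwood","screwdriver"): print(l,[np.round(d["point"]).tolist() for d in pinpoint("top",l)[:1]])
E
```

```text
t 19.13 tcp [545.6 219.2  12.7] x-axis [-0.012 -0.007 -1.   ] jaw yaw -97.3 F [ 0.5 -2.7 -2.2] open 23.5 q [-0.97  0.67  0.72  1.83 -0.56  0.87 -1.67]
shift [-0.3  0.1 -1.3] turn -0.0 q7 -1.67
head (28, 28, 3) [np.float64(0.0), np.float64(1.14), np.float64(1.11), np.float64(1.06), np.float64(1.07), np.float64(1.03), np.float64(1.14), np.float64(1.08)]
socket (16, 28, 3) [np.float64(0.0), np.float64(9.19), np.float64(16.19), np.float64(23.05), np.float64(30.24), np.float64(37.66), np.float64(45.39), np.float64(50.31)]
bench (28, 28, 3) [np.float64(0.0), np.float64(0.85), np.float64(0.82), np.float64(0.87), np.float64(0.85), np.float64(0.85), np.float64(0.86), np.float64(0.88)]
mug [[673.0, 4.0, -1.0]]
tube [[753.0, -219.0, -0.0]]
hardwood [[736.0, 151.0, -4.0]]
screwdriver [[418.0, 5.0, -1.0]]
```

The head shows only noise-level change (≈1.1, constant) while the nut-runner's socket keeps turning (a steady rise to 50), so the bolt is being held still.

```bash
python3 -c "
from workcell import r
print(r.sign_off())"
```

```text
the job is handed in; nothing more can be done
None
```

The plate is fully home in the large blue jig and let go, and the gripper is holding the bolt head still. I handed the job in at about 19 s.

**Plate:** It met 35 N of resistance at the expected home height. After I let go, the picture showed its top edge exactly where the home model predicts.

**Bolt head:** I gripped it along the jig's y at 45 N, with the opening steady at 23.5 mm. Over about a second of wrist frames the head did not change beyond noise, while the nut-runner's socket kept turning.

**What disagreed:**
- **First grasp missed:** The real fingertips sit about 24–30 mm behind the reported TCP, so the first grasp closed in the air above the plate. I found this in the side camera, corrected for it and regrasped without disturbing the plate.
- **Jig position:** The bolt head showed about 1.5 mm off the fitted jig pose, which was well within the clearance.

**Bystanders:** I touched none of them. The last top-camera look found all four, but I had no starting measurements to compare their positions with.

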